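# Release the push-latch sample drawer and move the vial to the block

### The arm

A 6-joint arm with a two-finger parallel gripper is mounted at the origin on a cart in front of the work surface, level with it; the furniture and walls round the work are solid. World frame = base frame: x ahead of the robot, y to its left, z up, the work surface at z = 0. Lengths are in m, angles in rad, forces in N, time in s.
With the tool pointing down it reaches from about 0.35 to 0.775 m from the base axis. Payload 7.3 kg.
Tool frame: the origin (TCP) lies on the centre line of the jaws, within the pads' length; the fingertips stand 25 mm ahead of it and the grasp point (between the pads) lies 6 mm ahead of it; z points along the fingers, y is the direction in which the jaws open and shut (so a half turn about z gives the same grasp; the last joint's range is limited). The gripper opens to 92 mm and grips with 3 to 60 N. Pads are 19 mm wide; open, the fingers measure 130 mm over their backs; the gripper's body (75 mm by 190 mm) begins 47 mm behind the grasp point.
Start: joints at [1.047, 0.342, 1.524, -0, 1.275, -0.146], TCP at [0.194, 0.488, 0.252] pointing down, gripper open.
Joint ranges: [-2.53, 2.53], [-0.77, 2.02], [0.04, 2.7], [-1, 4.14], [0.28, 2.66], [-3.11, 3.11]. Speed limits (rad/s): [2.57, 2.57, 3.14, 3.14, 3.14, 3.14].

### API

Orientations are given as [roll, pitch, yaw] about the fixed x, y, z axes, in that order (R = Rz(yaw) Ry(pitch) Rx(roll)).
In Python, from cell import telemetry, read_camera, workorder gives the robot as it stands.
- The arm moves only by the shell command python3 -m creep 'ROWS' [FORCE]. ROWS is JSON, one flat list of numbers, 5 for each row, row after row: the opening, from 0 (shut) to 1 (fully open), then the shift along the world's x, y, z in m, then the turn about the world's z in rad. A call has 1 to 12 rows; each row shifts and turns the pose as measured when the row begins; what a row does not reach is not made up. A row lasts 1/8 s, in which the tool goes at most 62.5 mm and 10.7 degrees, less where a joint would pass 70% of its speed; a pose out of reach is approached as far as the arm can. A call is refused whole if a number of a shift passes 0.0625 or a number of a turn 0.188, either way. A call with a gripper value outside its range is refused whole. The fingers move at their own pace and stop on an object; FORCE is the grip in N (left out, the last holds). Time passes only in rows, so rows that do not move let the fingers close. It gives the time, the measured TCP pose, the force and the opening at its end, in the units of the state.
- telemetry.observe(): the state, without advancing time (a new reading comes with each control period).
- read_camera(name): name is "scene" or "top" or "wrist"; returns a dict with "image" (400x640x3 uint8, red, green, blue), "fovy" (degrees; the focal length in pixels is half the picture's height over the tangent of half this angle, whatever the lens; pixels are square), "cx", "cy" (the principal point, pixels), "distortion" ([k1, k2, p1, p2, k3] as OpenCV has them; the pictures are not rectified), "R" (3x3) and "t" (3): a world point X has camera coordinates R X + t. Camera axes: x right, y down, z forward; pixel columns grow to the right and rows downward; lengths in m; the calibration is good to about 2 mm. A picture is of the moment at which its call begins. There is no depth.
- workorder.hand_in(): hands the job in, once; it reports no verdict.
The state is a dict: "time": time; "qpos": joint angles; "qvel": joint speeds; "joint_efforts": joint torques, N m; "tool_pos": TCP position; "tool_rot": TCP orientation; "contact_force": force on the tool from outside, world axes, zero at the start; "torque": the same for the moment, N m; "opening": finger opening in m.
Only numpy, scipy, OpenCV 4.12 (cv2) and the standard library are available. Lean on these libraries where they do the work, as an engineer would, in place of code of your own. Each camera call takes 0.05 s, during which the arm holds its last target.

### The job

Push the blue pad of the closed sample drawer gently inwards until its push-to-release latch lets go, never leaning on it hard (under 16 N), then take your hand away at once so that the drawer springs fully open by itself with nothing in its way. Then take the vial out of the open drawer and stand it upright, fully down in the empty pocket of the aluminium block. Leave the drawer open and everything else where it is.

Things in the scene. Friction and masses are not known exactly. Their poses are not given: they have to be found in the camera images.
- unit: White sample-drawer unit fixed to the bench, 160 mm deep (x), 110 wide (y), 78 high. Origin: centre of its underside at bench level. +x points into the unit; the drawer opens along -x. The drawer's grey front (94 mm wide, 13 to 69 mm above the bench) stands 30 mm proud of the casing while closed. More than 16 N from the robot on the unit or drawer damages it.
- push_pad (a point): Centre of the outer face of the round blue push pad (26 mm diameter, 5 mm proud of the drawer front), 50 mm above the bench; moves with the drawer. Push along the unit's +x: a spring resists with about 6 N. The latch lets go after 3 to 24 mm, differently each time, readable from no pose; 1.5 mm further a rubber stop (8 N per mm) follows, so a rise to about 10 N means the latch is free.
- drawer (a joint): Travel of the drawer in m: 0 closed and latched, negative pushed in, 0.080 fully open. Once unlatched it stays in only while pushed, and when let go springs out at up to 0.1 m/s in about 2 s; the hand must back off faster than that and leave the 80 mm in front of the pad clear. Let go too early, it just returns to 0.
- drawer_pocket (a point): Mouth centre of the round pocket (30 mm diameter, 10 mm deep) in the drawer's flat white tray (80 mm wide), 22 mm above the bench; moves with the drawer. 71 mm behind the pad's face; with the drawer open it is 44 mm in front of the casing and 34 mm behind the front panel's inner face.
- sample: The vial to move, yellow label and white cap, 27 mm diameter, 52 mm high, upright, under 0.1 kg. Origin: centre of its underside, z axis upward. At the start it stands in the closed drawer with its underside 12 mm above the bench.
- block: Aluminium block, 60 (x) x 120 (y) x 30 mm high, fixed to the bench, with two round pockets 30 mm in diameter and 18 mm deep, 60 mm apart along its y. Origin: centre of its underside.
- free_pocket (a point): Mouth centre of the empty pocket of the block (30 mm above the bench; its floor is 12 mm above the bench), 30 mm from the block's centre towards its -y.
- neighbour: Vial with a green label, 27 mm diameter, 52 mm high, standing in the block's other pocket; leave alone. Origin: centre of its underside.
- buffer: Bystander: white bottle with green cap, 38 mm diameter, 75 mm high, standing on the free bench near the block. Origin: centre of its underside.
- flask: Bystander: conical glass flask, 78 mm diameter, 113 mm high, standing on the free bench near the block. Origin: centre of its underside.

How it is judged:
By the outcome, as a careful person would: the job done as asked, in the order asked, and still so for the second after the job is handed in, with the robot touching nothing.
It also fails if it takes over 72 s, if anything falls off the work surface, if the arm or the gripper's body presses on something with over 40 N, if the wrist force passes 120 N, or if a joint passes its speed limit or range.

## Working session

There is one attempt and no reset: what is moved stays moved. The work goes in short steps, Python scripts to look and compute and a shell command to move; the robot and the scene stay as the last step left them, time stands still between calls to the robot, and variables do not carry over. Pictures are saved under pics/ and viewed, and the job is handed in when it is done.

```bash
ls; mkdir -p pics; python3 - <<'E'
from cell import telemetry, read_camera
import cv2
print(telemetry.observe())
for n in ["scene","top","wrist"]:
    c=read_camera(n); cv2.imwrite(f"pics/{n}0.png",c["image"][:,:,::-1])
    print(n,c["fovy"],c["cx"],c["cy"],c["distortion"],c["R"],c["t"])
E
```

```text
pics
{'time': 0.0, 'qpos': array([ 1.04701379e+00,  3.42738962e-01,  1.52501632e+00,  1.94367840e-05,
        1.27537941e+00, -1.45987930e-01]), 'qvel': array([-0.00073406,  0.00069595, -0.00027801, -0.00023373, -0.00127274,
       -0.00045132]), 'joint_efforts': array([ 1.45356520e-03, -4.31243455e+01, -2.44226807e+01,  7.18191988e-02,
        5.57570206e-02, -1.26895316e-04]), 'tool_pos': array([0.19344273, 0.48767278, 0.25103674]), 'tool_rot': array([-3.14006973e+00, -2.42707325e-04,  2.76379219e+00]), 'contact_force': array([ 0.4596387 , -1.06781479, -0.10244845]), 'torque': array([ 0.03439247, -0.00980056,  0.01876636]), 'opening': 0.09184815789877793}
scene 51.70727191110986 315.356985403362 200.8323094440739 [-0.02383406  0.          0.          0.          0.        ] [[ 0.57218105 -0.82012413  0.00229346]
 [-0.55170784 -0.38697952 -0.73882698]
 [ 0.60681736  0.42147748 -0.67389126]] [-0.30782339  0.34142989  1.22501291]
top 47.36304492944413 324.5834640012625 204.1138803506199 [-0.04456097  0.          0.          0.          0.        ] [[ 0.02427773 -0.99965458  0.01006587]
 [-0.998354   -0.02476703 -0.05172902]
 [ 0.05196045 -0.00879344 -0.99861043]] [-0.01714204  0.55326103  1.5733491 ]
wrist 59.76786139291539 315.6918512712158 203.49417613298988 [-0.05698137  0.          0.          0.          0.        ] [[ 0.36927868  0.92931471 -0.00272685]
 [ 0.90130825 -0.35743179  0.24471605]
 [ 0.22644356 -0.09282615 -0.96959095]] [-0.52392232 -0.03130848  0.39104366]
```

View pics/scene0.png

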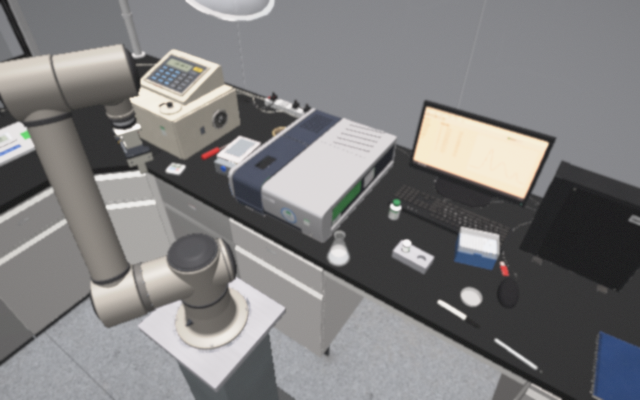

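View pics/top0.png

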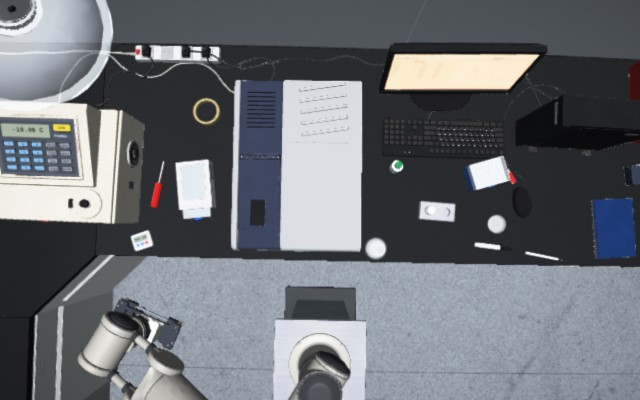

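View pics/wrist0.png

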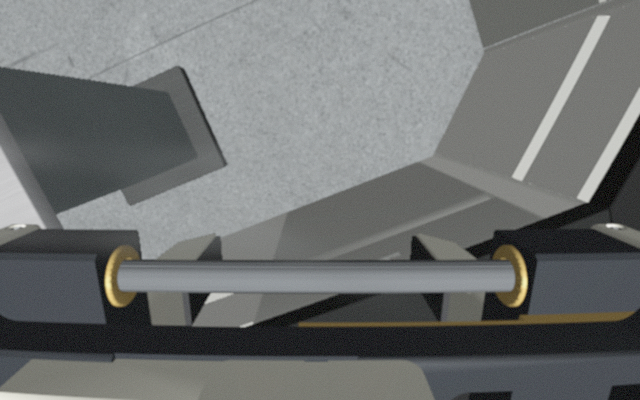

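The top view shows the drawer unit near (195,187), with the blue pad near (197,218), and the block near (437,211). The buffer is at (397,167) and the flask at (376,248). I'll zoom in next.

```bash
cat > h.py <<'E'
import numpy as np, cv2
from cell import telemetry, read_camera
def K(c):
    f=200/np.tan(np.radians(c["fovy"]/2)); return np.array([[f,0,c["cx"]],[0,f,c["cy"]],[0,0,1.]])
def ray(c,uv):
    n=cv2.undistortPoints(np.array([[uv]],float),K(c),np.array(c["distortion"]))[0,0]
    R=np.array(c["R"]);t=np.array(c["t"])
    return -R.T@t, R.T@np.array([n[0],n[1],1])
def onz(c,uv,z):
    o,d=ray(c,uv); return o+d*(z-o[2])/d[2]
def proj(c,X):
    R=np.array(c["R"]);r,_=cv2.Rodrigues(R)
    return cv2.projectPoints(np.array(X,float).reshape(-1,1,3),r,np.array(c["t"],float),K(c),np.array(c["distortion"]))[0][:,0]
def crop(c,n,x0,y0,x1,y1):
    im=c["image"][y0:y1,x0:x1,::-1]; s=min(800/(x1-x0),600/(y1-y0))
    cv2.imwrite(f"pics/{n}.png",cv2.resize(im,None,fx=s,fy=s,interpolation=cv2.INTER_CUBIC)); print(n,s)
E
python3 - <<'E'
from h import *
c=read_camera("top"); crop(c,"tu",140,140,240,230); crop(c,"tb",360,140,480,260)
c=read_camera("scene"); crop(c,"su",160,110,280,200); crop(c,"sb",320,190,450,280)
E
```

```text
tu 6.666666666666667
tb 5.0
su 6.666666666666667
sb 6.153846153846154
```

View pics/tu.png

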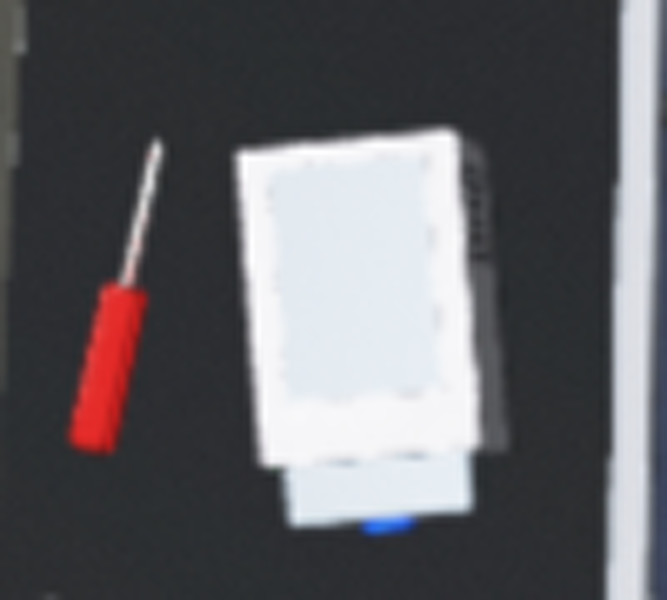

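View pics/tb.png

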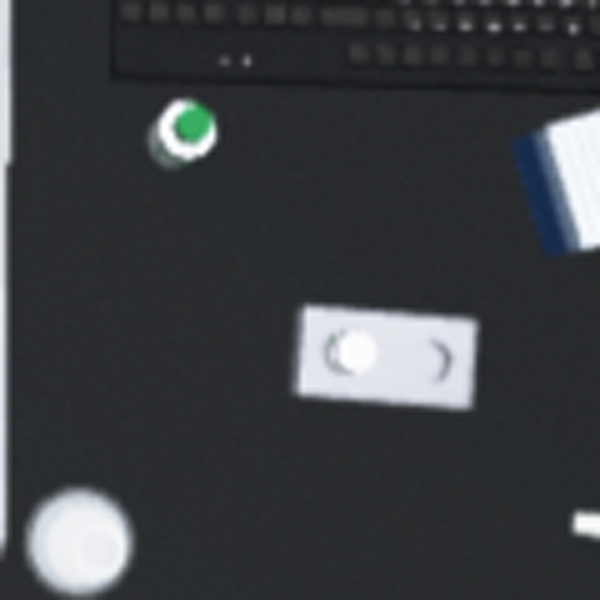

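View pics/su.png

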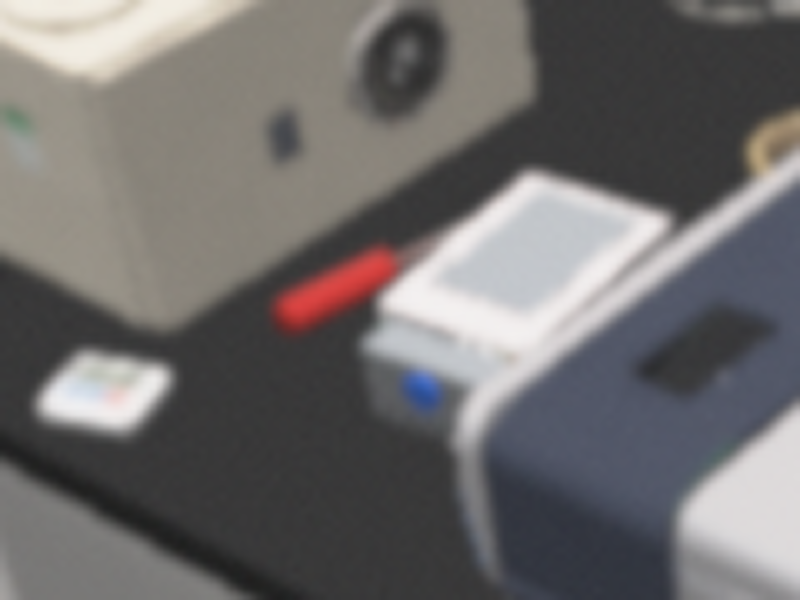

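View pics/sb.png

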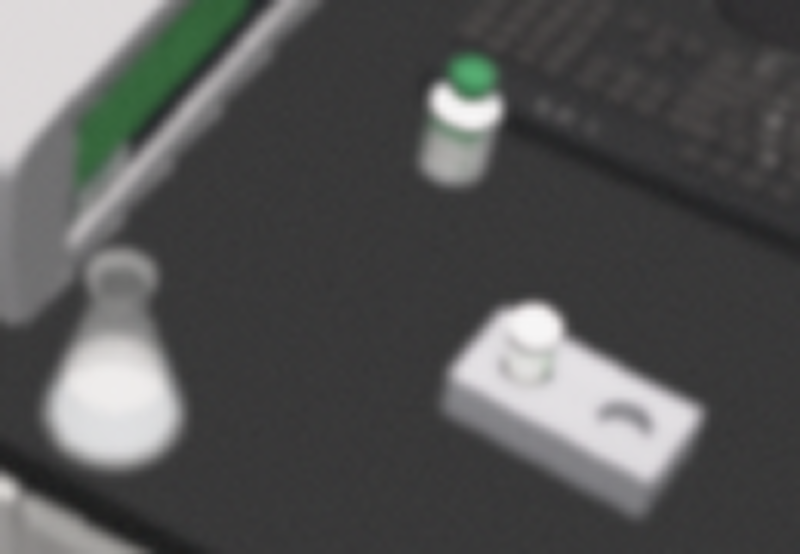

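Zoomed in, the unit casing's top corners are at full-picture (175.5,162.8), (208.5,159.5), (212,207.5) and (179.3,209.8). The pad is at scene (223,169). The block's top corners are about (420.2,201), (455.4,204), (454.4,221.8) and (419,219). A tall instrument stands between the two.

```bash
python3 - <<'E'
from h import *
np.set_printoptions(precision=4,suppress=True)
c=read_camera("top"); s=read_camera("scene")
def rect(im,x0,y0,x1,y1,lo,hi=(256,256,256)):
    m=cv2.inRange(im[y0:y1,x0:x1],np.array(lo),np.array(hi).clip(0,255))
    cs,_=cv2.findContours(m,cv2.RETR_EXTERNAL,cv2.CHAIN_APPROX_NONE); k=max(cs,key=cv2.contourArea); return k[:,0]+[x0,y0],m
im=c["image"]
k,_=rect(im,160,145,230,235,(225,225,225)); print("unit top",len(k))
P=np.array([onz(c,p,0.078)[:2] for p in k.astype(float)],np.float32)
print("unit",cv2.minAreaRect(P))
k,_=rect(im,410,190,470,230,(150,150,150))
P=np.array([onz(c,p,0.030)[:2] for p in k.astype(float)],np.float32)
print("block",cv2.minAreaRect(P))
U=[(140+x/6.667-.42,140+y/6.667-.42) for x,y in [(237,152),(457,130),(480,450),(262,465)]]
print("unit corners",[onz(c,u,.078)[:2] for u in U])
B=[(360+x/5-.4,140+y/5-.4) for x,y in [(301,307),(478,319),(472,410),(296,396)]]
print("block corners",[onz(c,u,.03)[:2] for u in B])
for n,cc in (("top",c),("scene",s)):
    h=cv2.cvtColor(cc["image"],cv2.COLOR_RGB2HSV); m=cv2.inRange(h,(105,170,80),(125,255,255))
    nn,l,st,ce=cv2.connectedComponentsWithStats(m)
    for i in range(1,nn):
        if 4<st[i,4]<300 and ce[i,0]<240: print(n,"blue",ce[i],st[i],onz(cc,ce[i],.05 if n=="scene" else .05))
print("buffer",onz(c,(360+193/5,140+124/5),.075)[:2],"flask",onz(c,(376,249),.03)[:2], onz(c,(360+98/5,140+547/5),.113))
print("scene buffer base",onz(s,(320+455/6.154,190+175/6.154),0), "flask base", onz(s,(320+113/6.154,190+440/6.154),0))
# instrument height: corner near (363,250) top & scene
def tri(a,b):
    o1,d1=ray(c,a);o2,d2=ray(s,b);A=np.c_[d1,-d2];x=np.linalg.lstsq(A,o2-o1,rcond=None)[0];return (o1+d1*x[0]+o2+d2*x[1])/2, np.linalg.norm(o1+d1*x[0]-o2-d2*x[1])
print("instr corners",tri((361,249),(318,219)),tri((362,81),(396,135)),tri((234,247),(232,180)),tri((284,81),(311,111)))
crop(s,"si",200,90,420,250)
crop(c,"ti",150,60,390,260)
E
```

```text
unit top 165
unit ((0.5915824174880981, 0.4372544288635254), (0.18530727922916412, 0.10664622485637665), 6.816727161407471)
block ((0.5384077429771423, -0.3928847312927246), (0.12005102634429932, 0.06156725808978081), 86.48503112792969)
unit corners [array([0.6783, 0.5031]), array([0.6921, 0.3921]), array([0.5309, 0.3743]), array([0.5207, 0.4838])]
block corners [array([ 0.5717, -0.3328]), array([ 0.5664, -0.4566]), array([ 0.5032, -0.453 ]), array([ 0.51  , -0.3302])]
top blue [197.7692 218.4615] [195 218   7   2  13] [0.4921 0.4267 0.05  ]
buffer [ 0.6894 -0.2495] flask [ 0.4026 -0.1839] [ 0.4052 -0.1854  0.113 ]
scene buffer base [ 0.6802 -0.2562  0.    ] flask base [ 0.3897 -0.1972  0.    ]
instr corners (array([ 0.4016, -0.1152,  0.1444]), np.float64(0.016575089903588733)) (array([ 0.9412, -0.1105,  0.171 ]), np.float64(0.0038605359081652687)) (array([0.4042, 0.2849, 0.1148]), np.float64(0.00786076148334561)) (array([0.8739, 0.1796, 0.2254]), np.float64(0.12808470509503794))
si 3.6363636363636362
ti 3.0
```

View pics/si.png

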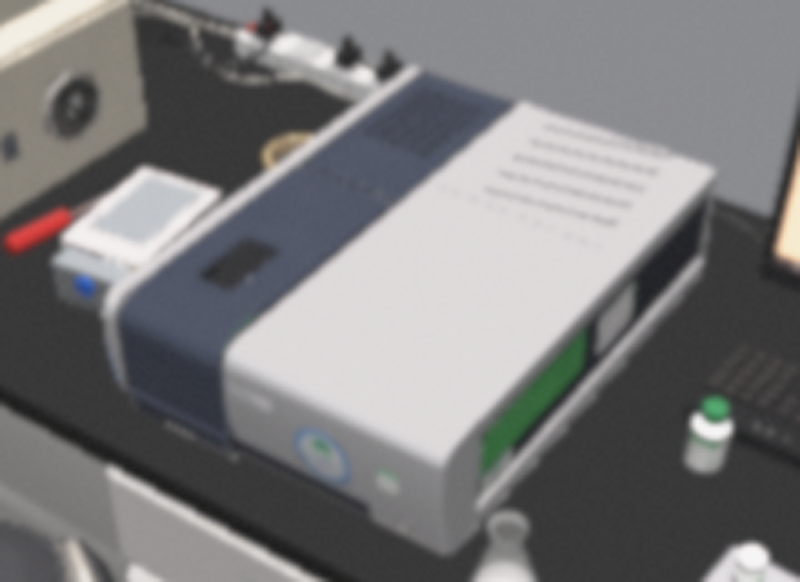

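View pics/ti.png

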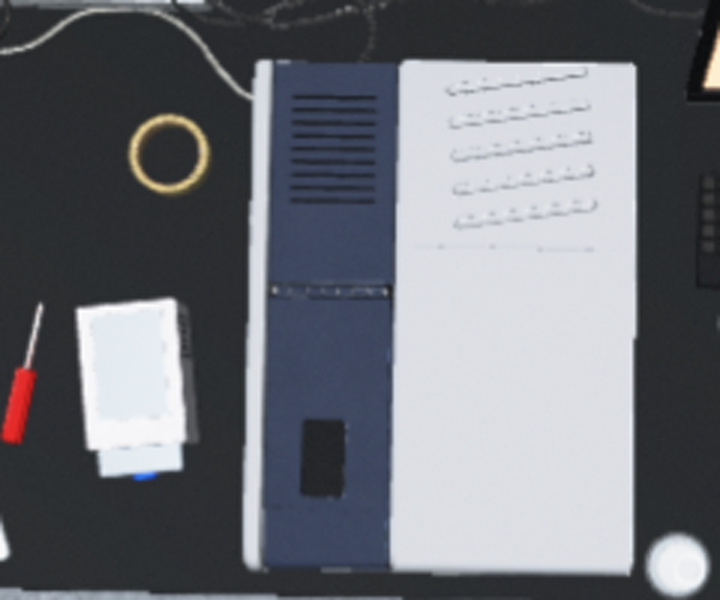

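```bash
python3 -m creep '[0,0.05,-0.015,0,0.1, 0,0.05,-0.015,0,0.1, 0,0.05,-0.015,0,0.1, 0,0.05,-0.015,0,0.1, 0,0.03,-0.005,0,0.09, 0,0,0,0,0]' 20
python3 - <<'E'
from h import *
c=read_camera("wrist"); cv2.imwrite("pics/w1.png",c["image"][:,:,::-1])
s=read_camera("scene"); crop(s,"s1",140,90,300,210)
P=np.array([.4915,.426,.05]); 
print(proj(c,P),proj(s,P),proj(read_camera("top"),P))
E
```

```text
time: 1.1
tool_pos: [0.4296, 0.4204, 0.2511]
tool_rot: [3.141, -0.001, -3.011]
contact_force: [-0.1, -0.0, -0.2]
opening: 0.0362
s1 5.0
[[313.78588  243.996628]] [[222.54313571 168.35239473]] [[197.96518786 218.65102677]]
```

View pics/w1.png

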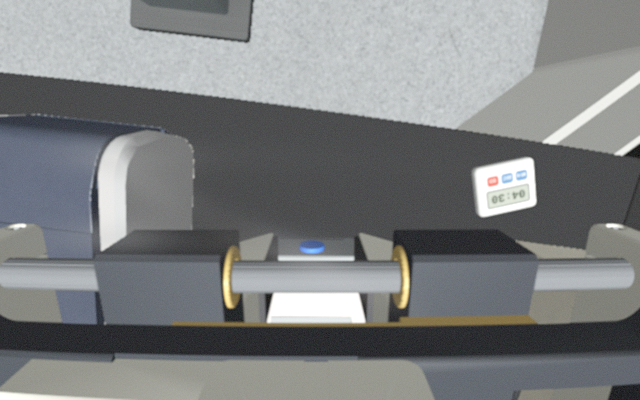

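View pics/s1.png

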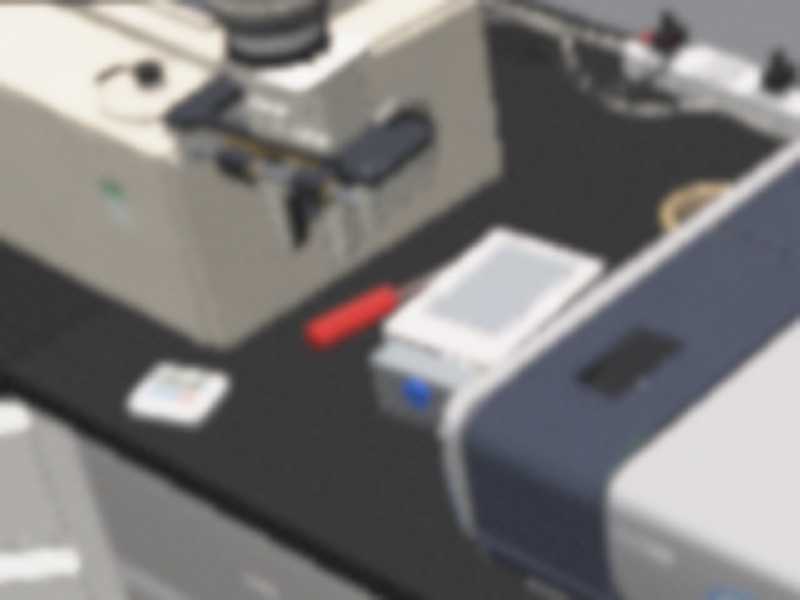

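The pad shows at wrist (312,247) and scene (223.4,168.2). My estimate projects to within 3 px of both, so I descend in front of it.

```bash
python3 -m creep '[0,0,-0.001,-0.045,-0.015, 0,0,0,-0.045,0, 0,0,0,-0.045,0, 0,0,0,-0.045,0, 0,0,0,-0.01,0, 0,0,0,0,0, 0,0,0,0,0]' 20
python3 - <<'E'
from h import *
s=read_camera("scene"); crop(s,"s2",170,120,270,195)
t=read_camera("top"); crop(t,"t2",150,150,250,225+20)
o=telemetry.observe(); print(o["tool_pos"],o["contact_force"],o["opening"])
E
```

```text
time: 2.12
tool_pos: [0.4205, 0.4259, 0.0634]
tool_rot: [3.135, 0.006, -3.019]
contact_force: [-0.8, 0.6, 0.6]
opening: 0.0003
s2 8.0
t2 6.315789473684211
[0.42076859 0.42586996 0.06344047] [ 0.2224876  -0.66098988  1.07320307] 0.00021454466705067926
```

View pics/s2.png

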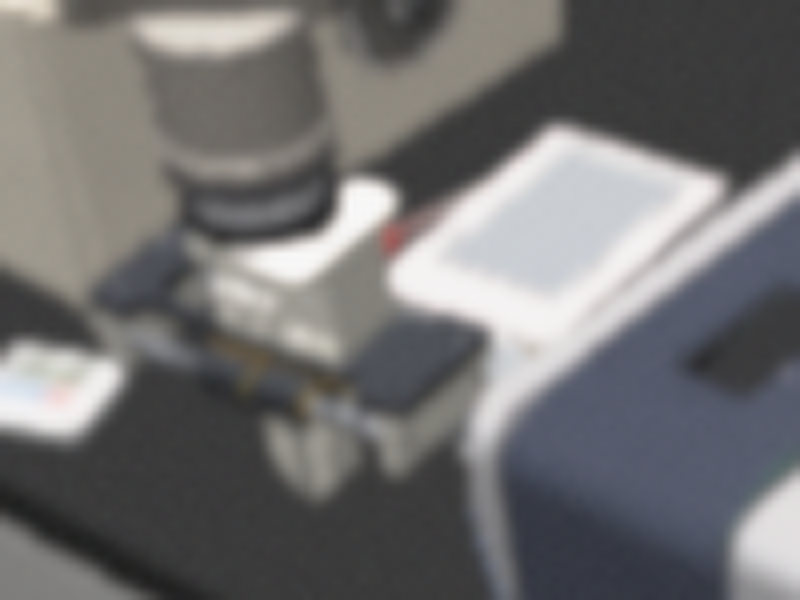

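View pics/t2.png

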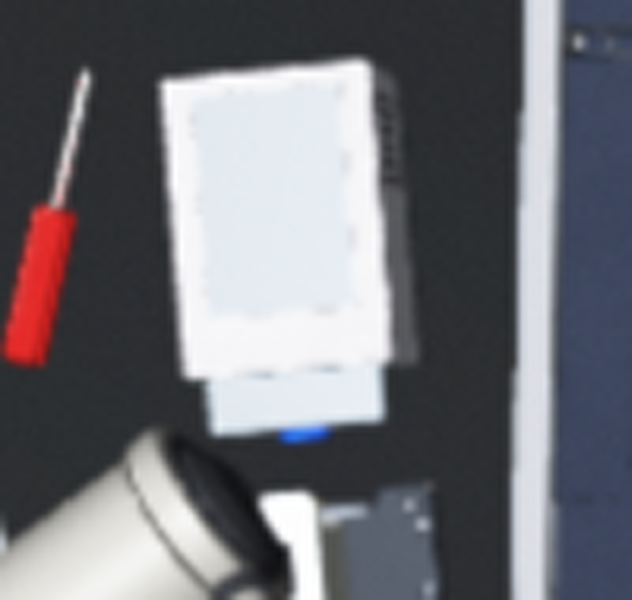

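```bash
python3 -m creep '[0,0.012,-0.003,-0.001,-0.007, 0,0.012,-0.001,-0.001,0, 0,0.01,0,0,0, 0,0,0,0,0]'
python3 - <<'E'
from h import *
o=telemetry.observe(); print(o["tool_pos"],o["tool_rot"],o["contact_force"])
E
```

```text
time: 2.72
tool_pos: [0.4592, 0.4218, 0.0635]
tool_rot: [3.133, 0.011, -3.028]
contact_force: [-0.6, 0.0, 0.4]
opening: 0.0005
[0.45920081 0.42182793 0.06354261] [ 3.13256089  0.01097581 -3.02773836] [-0.61420871  0.00444601  0.39229935]
```

```bash
python3 -m creep '[0,0.004,0.0005,-0.001,0, 0,0.004,0.0005,-0.001,0, 0,0.003,0,0,0, 0,0,0,0,0]'; python3 -m creep '[0,0.002,0,0,0, 0,0,0,0,0]'
```

```text
time: 3.22
tool_pos: [0.4703, 0.4228, 0.0609]
tool_rot: [3.133, 0.01, -3.027]
contact_force: [0.5, 0.2, 0.3]
opening: 0.0006
time: 3.48
tool_pos: [0.4723, 0.4229, 0.0609]
tool_rot: [3.133, 0.01, -3.027]
contact_force: [-0.9, 0.1, 1.3]
opening: 0.0003
```

```bash
cat > chk.py <<'E'
# stop the chain (exit 1) if the push force passes the threshold
import sys
from cell import telemetry
f=telemetry.observe()["contact_force"]; sys.exit(1 if -f[0]>float(sys.argv[1]) else 0)
E
C="python3 chk.py 3"
python3 -m creep '[0,0.001,0,0,0, 0,0,0,0,0]' && $C && python3 -m creep '[0,0.001,0,0,0, 0,0.001,0,0,0]' && $C && python3 -m creep '[0,0.001,0,0,0, 0,0.001,0,0,0]' && $C && python3 -m creep '[0,0.001,0,0,0, 0,0.001,0,0,0]' && $C && python3 -m creep '[0,0.001,0.0003,0,0, 0,0.001,0,0,0]'
```

```text
time: 3.72
tool_pos: [0.4732, 0.4229, 0.061]
tool_rot: [3.133, 0.01, -3.027]
contact_force: [0.7, -0.5, 0.9]
opening: 0.0006
time: 3.98
tool_pos: [0.4752, 0.423, 0.061]
tool_rot: [3.133, 0.01, -3.027]
contact_force: [-0.4, 0.3, 0.4]
opening: 0.0003
time: 4.22
tool_pos: [0.4774, 0.4229, 0.061]
tool_rot: [3.133, 0.01, -3.027]
contact_force: [-0.3, 0.3, 0.4]
opening: 0.0006
time: 4.47
tool_pos: [0.4796, 0.4229, 0.061]
tool_rot: [3.133, 0.01, -3.027]
contact_force: [0.2, 0.2, -1.1]
opening: 0.0003
time: 4.72
tool_pos: [0.4804, 0.423, 0.061]
tool_rot: [3.134, 0.007, -3.027]
contact_force: [-5.3, 0.6, 4.1]
opening: 0.0004
```

```bash

C="python3 chk.py 8.5"
python3 -m creep '[0,0.0007,0.0001,0,0]' && $C && python3 -m creep '[0,0.0007,0.0001,0,0]' && $C && python3 -m creep '[0,0.0007,0.0001,0,0]' && $C && python3 -m creep '[0,0.0007,0.0001,0,0]' && $C && python3 -m creep '[0,0.0007,0.0001,0,0]' && $C && python3 -m creep '[0,0.0007,0.0001,0,0]'
```

```text
time: 4.85
tool_pos: [0.4804, 0.4231, 0.061]
tool_rot: [3.134, 0.005, -3.027]
contact_force: [-5.6, -0.3, 3.6]
opening: 0.0002
time: 4.97
tool_pos: [0.4805, 0.4231, 0.061]
tool_rot: [3.135, 0.004, -3.027]
contact_force: [-5.3, -1.1, 4.2]
opening: 0.0004
time: 5.1
tool_pos: [0.4806, 0.4231, 0.061]
tool_rot: [3.135, 0.003, -3.026]
contact_force: [-5.7, 0.4, 4.7]
opening: 0.0003
time: 5.22
tool_pos: [0.4806, 0.4231, 0.061]
tool_rot: [3.135, 0.001, -3.026]
contact_force: [-5.4, -1.6, 4.6]
opening: 0.0002
time: 5.35
tool_pos: [0.4806, 0.4231, 0.0611]
tool_rot: [3.136, -0.0, -3.026]
contact_force: [-5.9, -1.8, 3.7]
opening: 0.0005
time: 5.48
tool_pos: [0.4806, 0.4231, 0.0611]
tool_rot: [3.136, -0.002, -3.026]
contact_force: [-6.0, -1.9, 3.7]
opening: 0.0005
```

```bash

C="python3 chk.py 8.5"
python3 -m creep '[0,0.001,0.0001,0,0]' && $C && python3 -m creep '[0,0.001,0.0001,0,0]' && $C && python3 -m creep '[0,0.0012,0.0001,0,0]' && $C && python3 -m creep '[0,0.0012,0.0001,0,0]' && $C && python3 -m creep '[0,0.0014,0.0001,0,0]' && $C && python3 -m creep '[0,0.0014,0.0001,0,0]'
```

```text
time: 5.6
tool_pos: [0.4808, 0.4231, 0.0611]
tool_rot: [3.137, -0.003, -3.026]
contact_force: [-6.6, -1.5, 4.4]
opening: 0.0003
time: 5.72
tool_pos: [0.4808, 0.4231, 0.0611]
tool_rot: [3.137, -0.005, -3.025]
contact_force: [-6.9, -1.0, 4.8]
opening: 0.0005
time: 5.85
tool_pos: [0.4809, 0.4231, 0.0611]
tool_rot: [3.138, -0.008, -3.025]
contact_force: [-8.1, -0.0, 5.2]
opening: 0.0002
time: 5.98
tool_pos: [0.4809, 0.4231, 0.0611]
tool_rot: [3.138, -0.01, -3.025]
contact_force: [-7.6, -1.0, 5.5]
opening: 0.0005
time: 6.1
tool_pos: [0.4811, 0.4232, 0.0612]
tool_rot: [3.139, -0.013, -3.024]
contact_force: [-7.1, -1.6, 4.4]
opening: 0.0006
time: 6.22
tool_pos: [0.4811, 0.4231, 0.0612]
tool_rot: [3.139, -0.016, -3.024]
contact_force: [-8.3, -0.9, 5.4]
opening: 0.0004
```

```bash
python3 - <<'E'
from h import *
s=read_camera("scene"); crop(s,"s3",180,120,280,195)
c=read_camera("wrist"); cv2.imwrite("pics/w3.png",c["image"][:,:,::-1])
t=read_camera("top"); crop(t,"t3",150,150,250,245)
o=telemetry.observe(); print(o["tool_pos"],o["contact_force"],o["torque"],o["joint_efforts"])
E
```

```text
s3 8.0
t3 6.315789473684211
[0.4810981  0.42312497 0.06114181] [-8.56968656 -1.56626191  5.92935003] [-0.10032594  1.15574487 -0.00200078] [-2.80372582e+00 -5.60453546e+01 -2.29573327e+01 -8.20937734e-01
 -1.96298584e+00  1.01788522e-02]
```

View pics/s3.png

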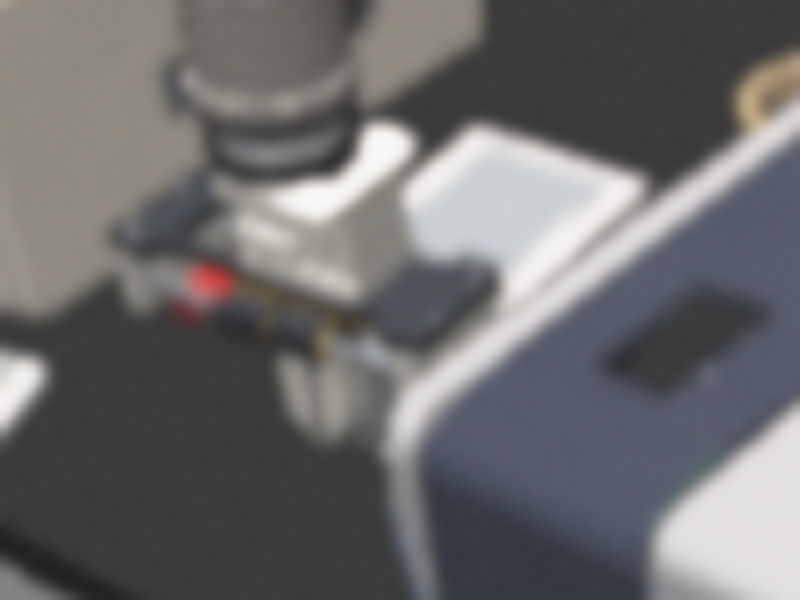

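View pics/w3.png

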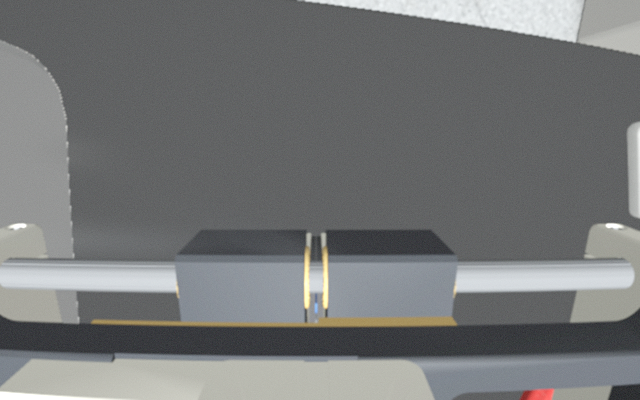

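View pics/t3.png

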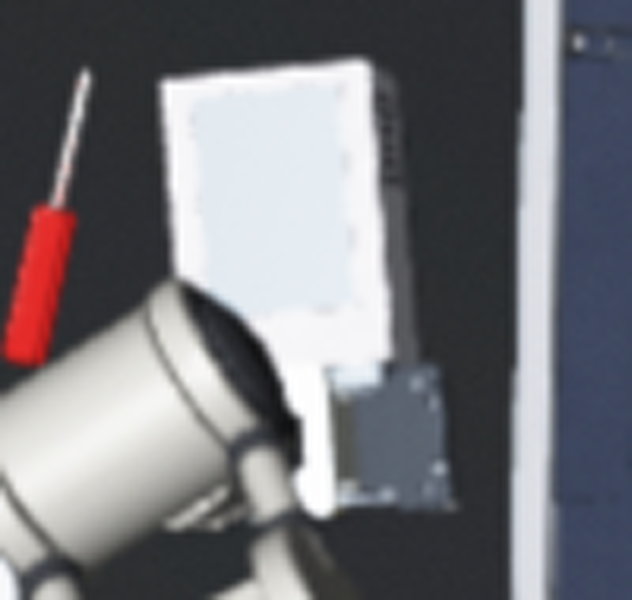

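```bash

C="python3 chk.py 9.5"
python3 -m creep '[0,0.0015,0.0001,0.0008,0]' && $C && python3 -m creep '[0,0.0015,0.0001,0.0008,0]' && $C && python3 -m creep '[0,0.0017,0.0001,0.0008,0]'  && $C && python3 -m creep '[0,0.0017,0.0001,0.0008,0]'
```

```text
time: 6.5
tool_pos: [0.4811, 0.4231, 0.0614]
tool_rot: [3.14, -0.019, -3.024]
contact_force: [-7.8, 0.3, -0.9]
opening: 0.0007
time: 6.62
tool_pos: [0.481, 0.4231, 0.0614]
tool_rot: [3.141, -0.022, -3.024]
contact_force: [-6.2, 0.9, -0.1]
opening: 0.0004
time: 6.75
tool_pos: [0.4811, 0.4231, 0.0614]
tool_rot: [3.141, -0.026, -3.023]
contact_force: [-8.2, 0.4, 0.2]
opening: 0.0003
time: 6.88
tool_pos: [0.4811, 0.4231, 0.0614]
tool_rot: [-3.141, -0.03, -3.023]
contact_force: [-7.9, 1.0, 1.1]
opening: 0.0003
```

```bash

python3 -m creep '[0,0.0022,0.0002,0.0007,0]' && python3 chk.py 10 && python3 -m creep '[0,0.0024,0.0002,0.0006,0]';python3 - <<'E'
from h import *
o=telemetry.observe(); print(o["tool_pos"],o["contact_force"],o["torque"])
E
```

```text
time: 7.0
tool_pos: [0.4813, 0.4231, 0.0614]
tool_rot: [-3.14, -0.034, -3.023]
contact_force: [-8.6, -0.2, 3.4]
opening: 0.0003
time: 7.12
tool_pos: [0.4817, 0.4232, 0.0614]
tool_rot: [-3.139, -0.039, -3.023]
contact_force: [-9.8, -0.6, 3.6]
opening: 0.0005
[0.4816953  0.42315792 0.06144137] [-9.78248398 -0.60179963  3.61087837] [-0.03163455  1.38398918 -0.00373527]
```

```bash

python3 -m creep '[0,0.0025,0.0002,0.0008,0]' && python3 chk.py 11 && python3 -m creep '[0,0.0025,0.0002,0.0008,0]'
```

```text
time: 7.25
tool_pos: [0.4821, 0.4232, 0.0615]
tool_rot: [-3.138, -0.044, -3.022]
contact_force: [-9.9, -1.1, 2.4]
opening: 0.0001
time: 7.38
tool_pos: [0.4824, 0.4232, 0.0616]
tool_rot: [-3.137, -0.049, -3.022]
contact_force: [-8.8, -0.6, 2.0]
opening: 0.0006
```

```bash

python3 -m creep '[0,0.003,0.0003,0.0008,0]' && python3 chk.py 11 && python3 -m creep '[0,0.003,0.0003,0.0008,0]'
```

```text
time: 7.5
tool_pos: [0.4831, 0.4233, 0.0617]
tool_rot: [-3.136, -0.054, -3.021]
contact_force: [-10.1, -1.2, 2.7]
opening: 0.0007
time: 7.62
tool_pos: [0.4838, 0.4234, 0.0617]
tool_rot: [-3.135, -0.059, -3.021]
contact_force: [-9.9, -0.6, 2.6]
opening: 0.0005
```

```bash
C="python3 chk.py 11.2"
python3 -m creep '[0,0.003,0.0003,0.0008,0]' && $C && python3 -m creep '[0,0.003,0.0003,0.0008,0]' && $C && python3 -m creep '[0,0.003,0.0003,0.0008,0]' && $C && python3 -m creep '[0,0.003,0.0003,0.0008,0]'
```

```text
time: 7.75
tool_pos: [0.4844, 0.4235, 0.0618]
tool_rot: [-3.133, -0.065, -3.021]
contact_force: [-9.1, -1.3, 2.8]
opening: 0.0004
time: 7.88
tool_pos: [0.4851, 0.4236, 0.0618]
tool_rot: [-3.132, -0.07, -3.02]
contact_force: [-10.3, -0.6, 2.7]
opening: 0.0005
time: 8.0
tool_pos: [0.4858, 0.4237, 0.0619]
tool_rot: [-3.131, -0.075, -3.02]
contact_force: [-10.2, -0.5, 2.6]
opening: 0.0003
time: 8.12
tool_pos: [0.4865, 0.4237, 0.0619]
tool_rot: [-3.13, -0.081, -3.02]
contact_force: [-8.8, -1.3, 3.4]
opening: 0.0008
```

```bash
C="python3 chk.py 11.5"
python3 -m creep '[0,0.0034,0.0003,0.0006,0]' && $C && python3 -m creep '[0,0.0034,0.0003,0.0006,0]' && $C && python3 -m creep '[0,0.0034,0.0003,0.0006,0]' && $C && python3 -m creep '[0,0.0034,0.0003,0.0006,0]'
```

```text
time: 8.25
tool_pos: [0.4875, 0.4238, 0.0619]
tool_rot: [-3.129, -0.086, -3.019]
contact_force: [-10.6, -1.3, 4.0]
opening: 0.0004
time: 8.38
tool_pos: [0.4886, 0.424, 0.062]
tool_rot: [-3.128, -0.092, -3.019]
contact_force: [-9.4, -1.3, 4.2]
opening: 0.0005
time: 8.5
tool_pos: [0.4901, 0.4241, 0.0621]
tool_rot: [-3.127, -0.096, -3.018]
contact_force: [-3.7, -1.4, 0.8]
opening: 0.0007
time: 8.62
tool_pos: [0.492, 0.4244, 0.0621]
tool_rot: [-3.126, -0.1, -3.018]
contact_force: [-6.8, -0.3, 1.7]
opening: 0.0004
```

```bash
C="python3 chk.py 9.5"
python3 -m creep '[0,0.0025,0.0003,0.0004,0]' && $C && python3 -m creep '[0,0.0025,0.0003,0.0004,0]'
```

```text
time: 8.75
tool_pos: [0.4932, 0.4245, 0.062]
tool_rot: [-3.125, -0.103, -3.018]
contact_force: [-7.0, -0.6, 3.7]
opening: 0.0004
time: 8.88
tool_pos: [0.4936, 0.4246, 0.062]
tool_rot: [-3.124, -0.108, -3.018]
contact_force: [-10.9, -1.8, 5.4]
opening: 0.0001
```

The force fell to 3.7 N, then rose to 10.9 N on the stop, so the latch should be free. I'm withdrawing straight away.

```bash
python3 -m creep '[0,-0.06,-0.007,0,0, 0,-0.06,-0.007,0,0, 0,-0.02,0,0.05,0, 0,0,0,0.06,0, 0,0,0,0.06,0, 0,0,0,0,0]'
python3 - <<'E'
from h import *
s=read_camera("scene"); crop(s,"s4",160,110,280,200)
t=read_camera("top"); crop(t,"t4",140,140,240,230)
E
```

```text
time: 9.62
tool_pos: [0.3522, 0.4095, 0.2352]
tool_rot: [-3.125, -0.1, -3.019]
contact_force: [0.0, 0.2, -0.3]
opening: 0.0005
s4 6.666666666666667
t4 6.666666666666667
```

View pics/s4.png

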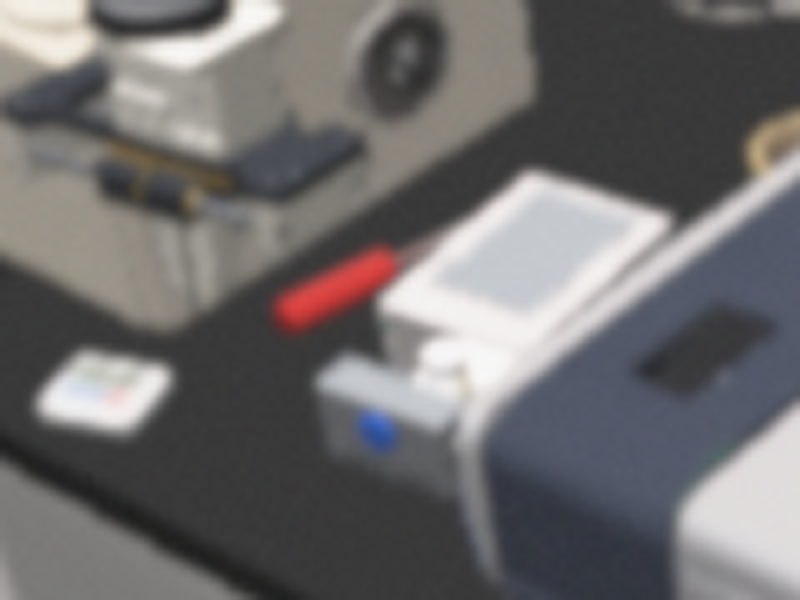

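View pics/t4.png

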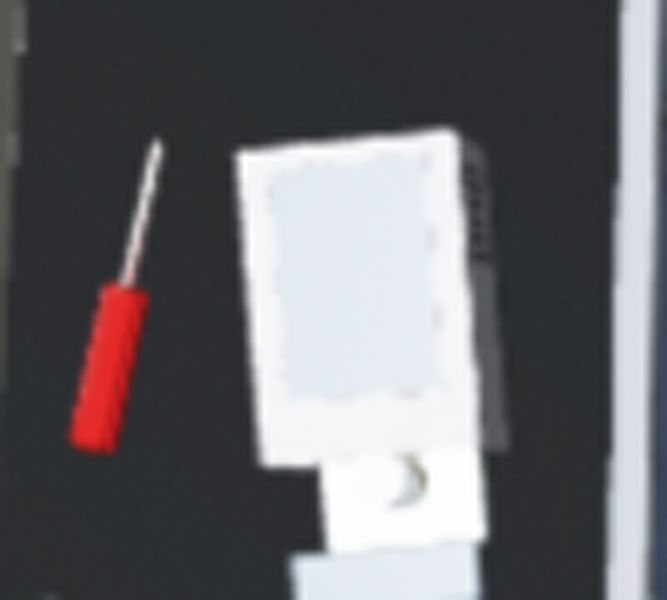

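The scene view shows the drawer springing out, with the pad at (216,174), and the vial cap at about (227,164). Only a little tool tilt is left, in the jaw plane, so it won't tip the vial. I'll wait for the drawer, then move above the vial and look.

```bash
python3 -m creep '[0.55,0,0,0.01,0, 0.55,0,0,0,0, 0.55,0,0,0,0, 0.55,0,0,0,0, 0.55,0,0,0,0, 0.55,0,0,0,0, 0.55,0,0,0,0, 0.55,0,0,0,0, 0.55,0,0,0,0, 0.55,0,0,0,0, 0.55,0,0,0,0, 0.55,0,0,0,0]' 20
python3 - <<'E'
from h import *
np.set_printoptions(precision=4,suppress=True)
s=read_camera("scene"); crop(s,"s5",190,130,260,190)
t=read_camera("top"); crop(t,"t5",170,190,230,240)
w=read_camera("wrist"); cv2.imwrite("pics/w5.png",w["image"][:,:,::-1])
for cc in (s,t):
  print(proj(cc,[[.4823,.4241,.022],[.4823,.4241,.064],[.4121,.4168,.05]]))
E
```

```text
time: 11.22
tool_pos: [0.35, 0.4068, 0.2363]
tool_rot: [-3.115, -0.114, -3.02]
contact_force: [-1.0, -0.4, 0.5]
opening: 0.0505
s5 10.0
t5 12.0
[[222.3036 175.0872]
 [220.745  166.9137]
 [209.9267 179.3856]]
[[200.5668 221.4849]
 [197.3169 221.3128]
 [199.7972 242.1226]]
```

View pics/s5.png

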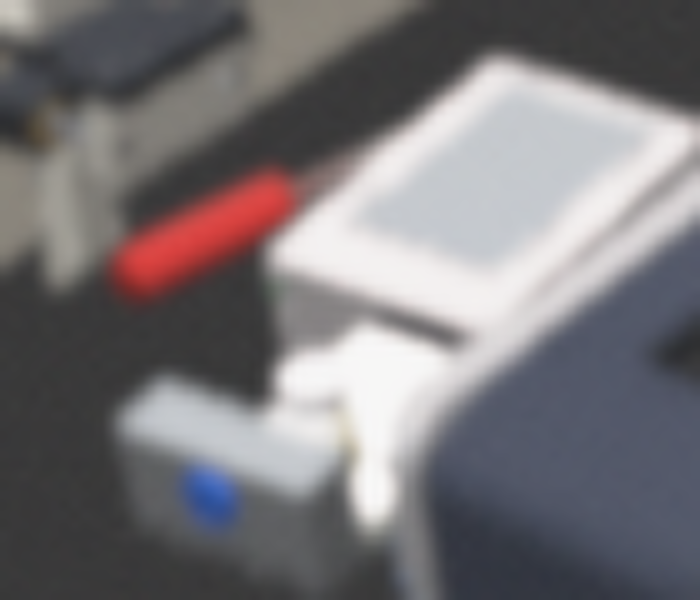

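View pics/t5.png

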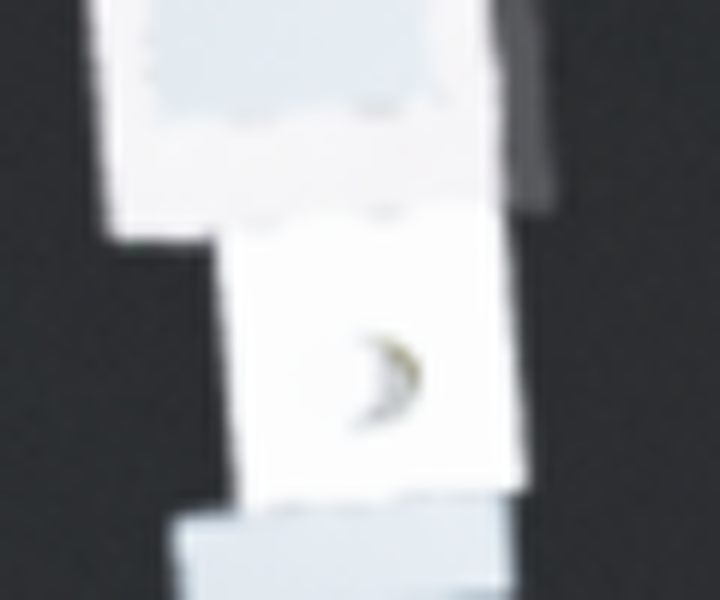

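View pics/w5.png

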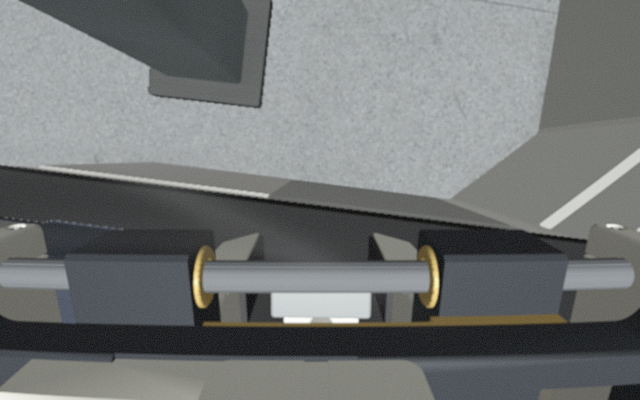

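The drawer looks fully open: the pad is at scene (211,179.6), against (210,179.4) expected for full travel. The pocket crescent in the top view at (205,222) and the cap agree with a vial centre near (0.482, 0.424).

```bash
python3 -m creep '[0.55,0.05,0.007,0,0, 0.55,0.05,0.007,0,0, 0.55,0.025,0.003,-0.02,0, 0.55,0,0,-0.04,0, 0.55,0,0,-0.04,0]'
python3 - <<'E'
from h import *
o=telemetry.observe(); print(o["tool_pos"],o["tool_rot"],o["contact_force"],o["opening"],o["qvel"].round(3))
E
```

```text
time: 12.0
tool_pos: [0.4801, 0.4251, 0.137]
tool_rot: [-3.119, -0.107, -3.019]
contact_force: [0.5, 0.7, -1.1]
opening: 0.0505
[0.48008967 0.42505667 0.13700841] [-3.11944616 -0.10698956 -3.01930406] [ 0.45752148  0.72452952 -1.07881234] 0.05053031565922235 [-0.01   0.294  0.364  0.003 -0.688 -0.021]
```

```bash
python3 -m creep '[0.55,0.003,0,-0.015,0, 0.55,0.001,0,-0.02,-0.004, 0.55,0.001,-0.001,-0.015,-0.004]'
python3 - <<'E'
from h import *
o=telemetry.observe(); print(o["tool_pos"],o["tool_rot"],o["contact_force"],o["opening"],o["qvel"].round(3))
s=read_camera("scene"); crop(s,"s6",180,110,270,185)
t=read_camera("top"); crop(t,"t6",160,180,240,240)
E
```

```text
time: 12.38
tool_pos: [0.4854, 0.424, 0.0848]
tool_rot: [-3.119, -0.108, -3.028]
contact_force: [-0.1, -0.1, 0.8]
opening: 0.051
[0.48542249 0.42397199 0.08480837] [-3.11867998 -0.10849852 -3.02758987] [-0.06774106 -0.1105866   0.84627444] 0.050967559308338635 [-0.022  0.124  0.078  0.002 -0.238  0.005]
s6 8.0
t6 10.0
```

View pics/s6.png

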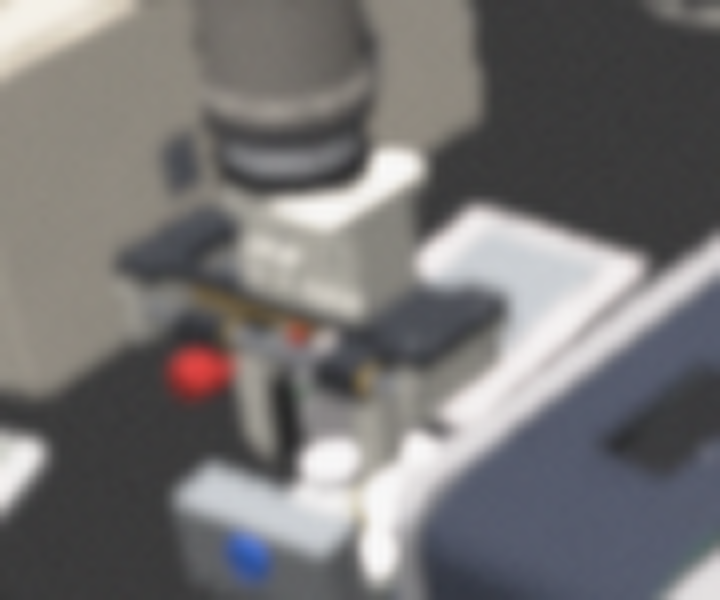

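```bash
python3 - <<'E'
from h import *
s=read_camera("scene"); im=s["image"][155:180,210:235]
print(onz(s,(221.2,167.5),.064))
g=cv2.cvtColor(im,cv2.COLOR_RGB2GRAY); m=(g>225).astype(np.uint8); n,l,st,ce=cv2.connectedComponentsWithStats(m)
for i in range(1,n): 
  if st[i,4]>5: print(ce[i]+[210,155],st[i], onz(s,ce[i]+[210,155],.064))
t=read_camera("top"); print(onz(t,(205,221.7),.022)-[0,-.015,0])
E
```

```text
[0.48057931 0.41987968 0.064     ]
[220.75 167.45] [ 8 11  6  4 20] [0.47977965 0.42159083 0.064     ]
[228.83636364 171.70909091] [15 10 10 15 55] [0.47832861 0.37582359 0.064     ]
[220.16666667 172.16666667] [ 8 16  6  3 12] [0.45652544 0.40189184 0.064     ]
[0.48194667 0.42367905 0.022     ]
```

View pics/t6.png

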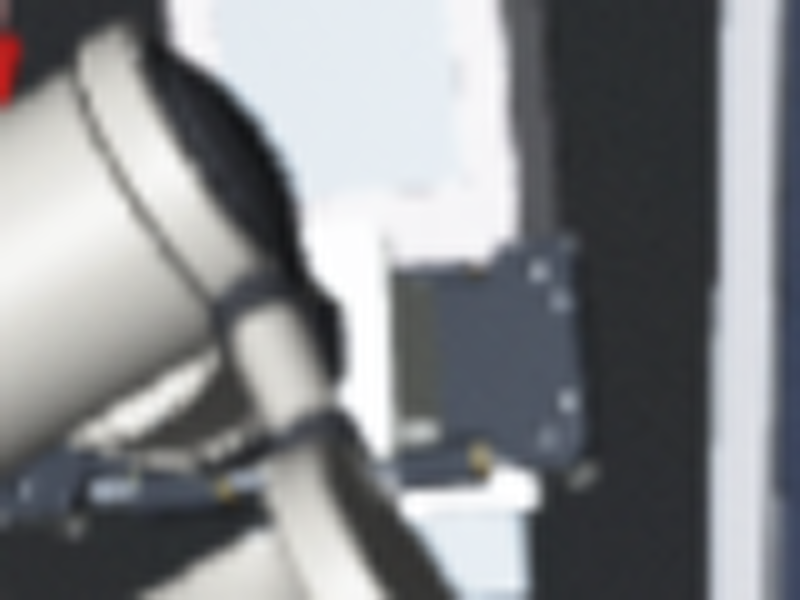

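```bash
python3 -m creep '[0.55,-0.003,0,-0.012,0, 0.55,-0.001,0,-0.01,0]' ; python3 -m creep '[0.2,0,0,0,0, 0.2,0,0,0,0, 0.2,0,0,0,0, 0.2,0,0,0,0]' 12
```

```text
time: 12.82
tool_pos: [0.4823, 0.4249, 0.0652]
tool_rot: [-3.121, -0.104, -3.027]
contact_force: [-0.4, 1.1, 0.4]
opening: 0.0501
time: 13.32
tool_pos: [0.4821, 0.4249, 0.0649]
tool_rot: [-3.121, -0.104, -3.027]
contact_force: [0.0, -1.1, 0.3]
opening: 0.0258
```

```bash
python3 -m creep '[0,0,0,0,0, 0,0,0,0,0]' 15; python3 -m creep '[0,0,0,0.006,0, 0,0,0,0.01,0, 0,0,0,0.02,0, 0,0,0,0.03,0]'
python3 - <<'E'
from h import *
s=read_camera("scene"); crop(s,"s7",180,100,270,175)
E
```

```text
time: 13.58
tool_pos: [0.4821, 0.425, 0.0651]
tool_rot: [-3.121, -0.104, -3.027]
contact_force: [-0.8, 0.1, -0.7]
opening: 0.026
time: 14.08
tool_pos: [0.4812, 0.4242, 0.1322]
tool_rot: [-3.119, -0.108, -3.027]
contact_force: [-0.0, -0.1, -1.2]
opening: 0.0259
s7 8.0
```

View pics/s7.png

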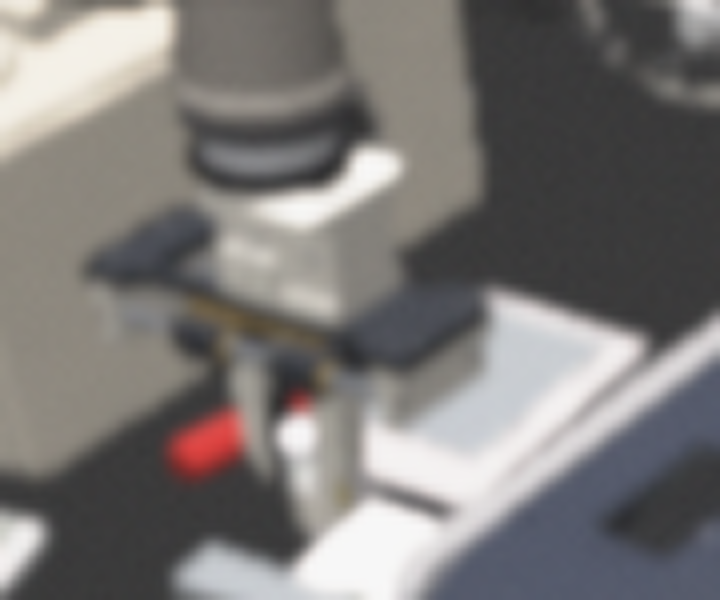

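```bash
python3 -m creep '[0,0,0,0.05,0, 0,0,0,0.055,0, 0,0,-0.02,0.05,-0.05, 0,0,-0.04,0,-0.1, 0,0,-0.055,0,-0.12, 0,0,-0.055,0,-0.12, 0,0,-0.055,0,-0.12]'
```

```text
time: 15.0
tool_pos: [0.4815, 0.1977, 0.3031]
tool_rot: [-3.13, -0.091, 2.738]
contact_force: [0.9, 0.1, 0.3]
opening: 0.0258
```

```bash
python3 -m creep '[0,0.004,-0.055,0,-0.12, 0,0.006,-0.055,0,-0.12, 0,0.006,-0.055,0,-0.12, 0,0.006,-0.055,0,-0.12, 0,0.006,-0.055,0,-0.12, 0,0.006,-0.055,0,-0.12, 0,0.006,-0.055,0,-0.12, 0,0.006,-0.055,0,-0.12, 0,0,-0.055,0,-0.12]'
```

```text
time: 16.12
tool_pos: [0.5264, -0.3135, 0.311]
tool_rot: [-3.14, -0.08, 1.623]
contact_force: [1.2, 0.1, -0.3]
opening: 0.0259
```

```bash
python3 -m creep '[0,0.005,-0.045,0,-0.06, 0,0.003,-0.04,0,-0.04, 0,0,-0.01,-0.04,0, 0,0,0,-0.04,0, 0,0,0,-0.04,0, 0,0,0,-0.02,0]'
python3 - <<'E'
from h import *
s=read_camera("scene"); crop(s,"s8",340,190,460,280)
t=read_camera("top"); crop(t,"t8",400,170,480,230)
w=read_camera("wrist"); cv2.imwrite("pics/w8.png",w["image"][:,:,::-1])
o=telemetry.observe(); print(o["tool_pos"],o["tool_rot"])
P=[.5364,-.4230,.03]
for c in (s,t,w): print(proj(c,P))
E
```

```text
time: 16.88
tool_pos: [0.5327, -0.418, 0.1717]
tool_rot: [3.136, -0.072, 1.511]
contact_force: [1.1, 0.5, 0.1]
opening: 0.0258
s8 6.666666666666667
t8 10.0
[ 0.53312729 -0.41827162  0.17345492] [ 3.13488283 -0.07159624  1.51145084]
[[420.791902   257.80993367]]
[[445.52486696 211.81089473]]
[[319.78496572 216.7174623 ]]
```

View pics/s8.png

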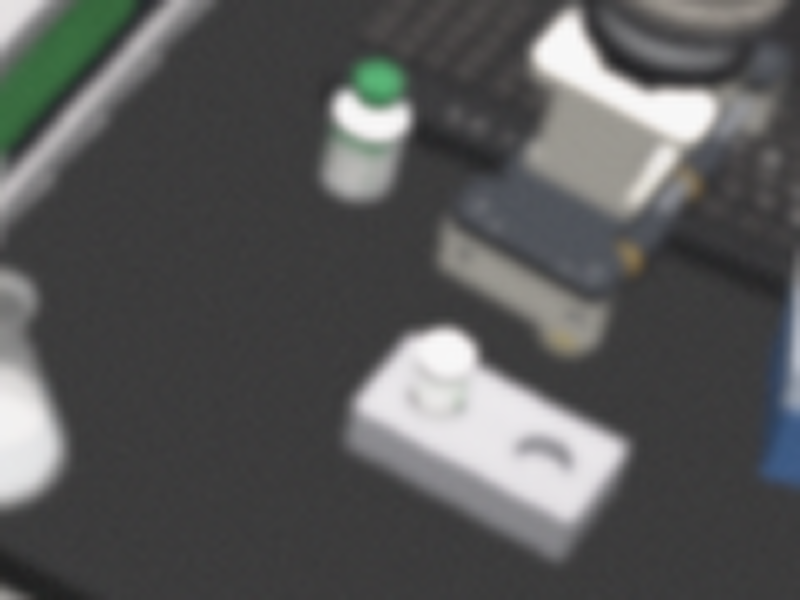

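View pics/t8.png

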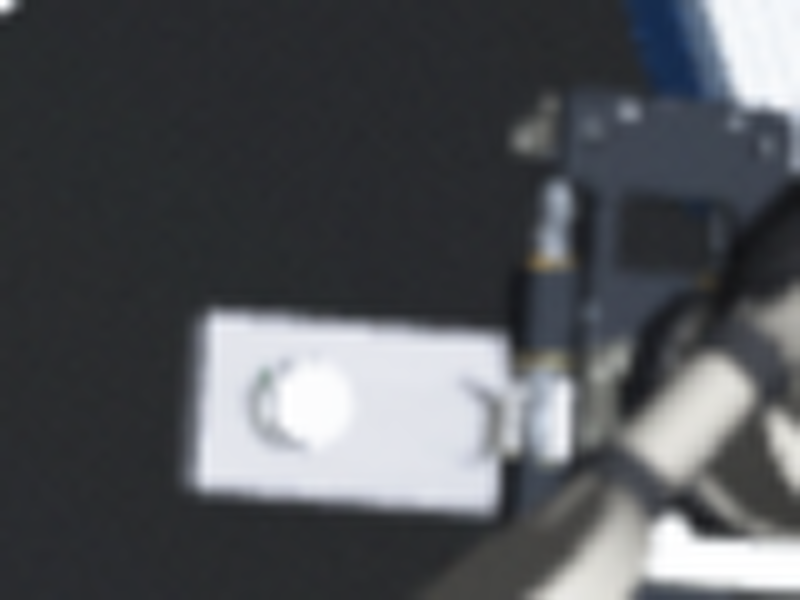

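View pics/w8.png

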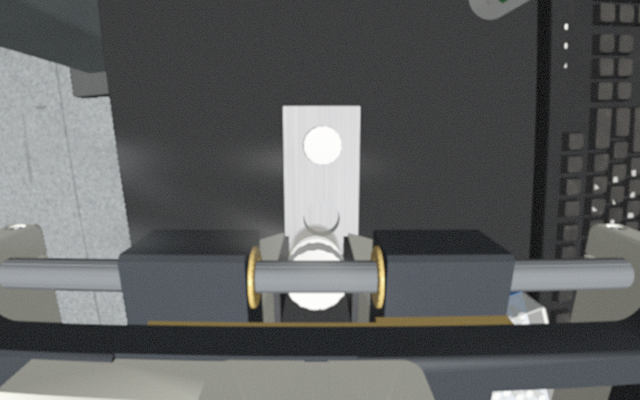

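```bash
python3 - <<'E'
from h import *
w=read_camera("wrist"); crop(w,"w8b",260,90,380,320-140); crop(w,"w8c",260,190,380,280)
o=telemetry.observe(); print(o["tool_pos"],o["tool_rot"])
E
```

```text
w8b 6.666666666666667
w8c 6.666666666666667
[ 0.5336848  -0.41870311  0.17486096] [ 3.13284751 -0.06980429  1.5117049 ]
```

View pics/w8b.png

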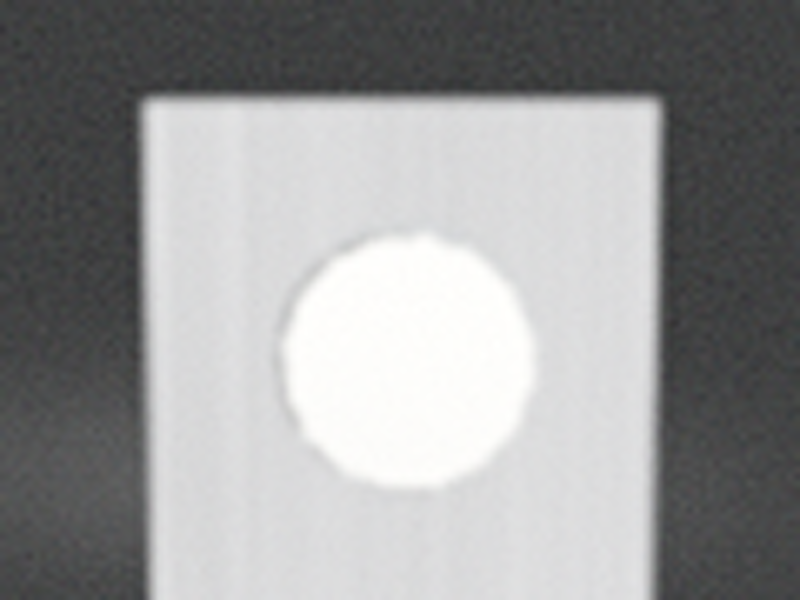

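View pics/w8c.png

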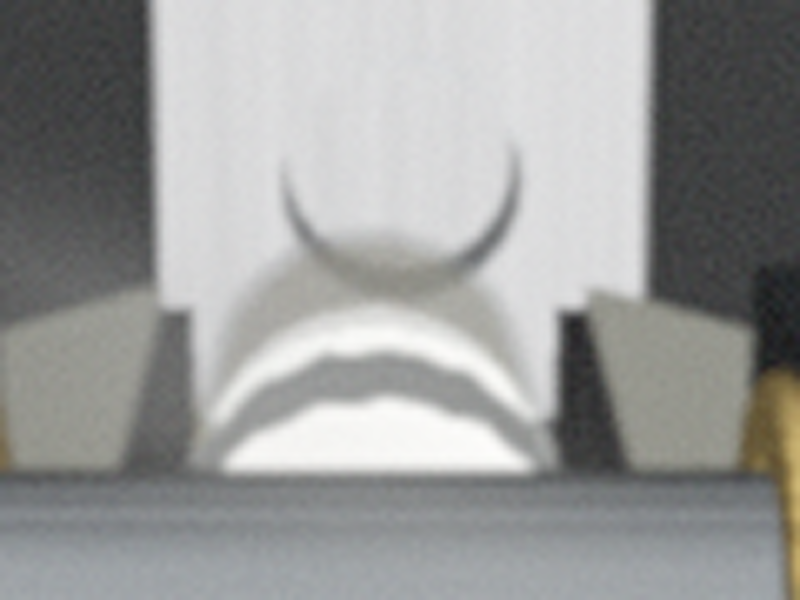

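```bash
python3 - <<'E'
from h import *
np.set_printoptions(precision=4,suppress=True)
w=read_camera("wrist");o=telemetry.observe(); T=o["tool_pos"]
f=lambda x,y:(260+(x+.5)/6.667-.5,190+(y+.5)/6.667-.5)
g=lambda x,y:(260+(x+.5)/6.667-.5,90+(y+.5)/6.667-.5)
print("pocket",onz(w,f(401,176),.03),"edge-based",onz(w,f(401,295),.03)+[0,.015,0], onz(w,f(282,176),.03),onz(w,f(520,176),.03))
print("neighbour",onz(w,g(410,362),.064))
A=onz(w,g(143,98),.03);B=onz(w,g(662,98),.03);print("block edge +y",A,B)
print("vial bottom",onz(w,f(383,232),T[2]-.053)-[0,.0135,0],T,o["tool_rot"])
E
```

```text
pocket [ 0.5382 -0.4247  0.03  ] edge-based [ 0.5373 -0.4251  0.03  ] [ 0.5234 -0.4238  0.03  ] [ 0.5531 -0.4257  0.03  ]
neighbour [ 0.5419 -0.3653  0.064 ]
block edge +y [ 0.513  -0.3328  0.03  ] [ 0.5744 -0.3364  0.03  ]
vial bottom [ 0.5357 -0.4228  0.1226] [ 0.5339 -0.419   0.1756] [ 3.1318 -0.0688  1.5118]
```

The wrist view shows the pocket mouth centred at (320,216) and the held vial's lower rim at (317,225). Relative to the pocket, the vial has to move about +2 mm in x and -2 mm in y. I'm lowering to just above the mouth before checking again.

```bash
python3 -m creep '[0,0.002,-0.002,-0.02,0, 0,0,0,-0.025,0, 0,0,0,-0.02,0, 0,0,0,-0.005,0]'
python3 - <<'E'
from h import *
w=read_camera("wrist"); crop(w,"w9",260,190,380,280)
s=read_camera("scene"); crop(s,"s9",380,200,460,260)
o=telemetry.observe(); print(o["tool_pos"],o["tool_rot"])
np.save("T9.npy",o["tool_pos"])
E
```

```text
time: 17.62
tool_pos: [0.5374, -0.4222, 0.1055]
tool_rot: [3.126, -0.064, 1.512]
contact_force: [-0.0, 0.2, -0.3]
opening: 0.0259
w9 6.666666666666667
s9 10.0
[ 0.53776445 -0.42247336  0.10665999] [ 3.12532682 -0.06292201  1.5125645 ]
```

View pics/w9.png

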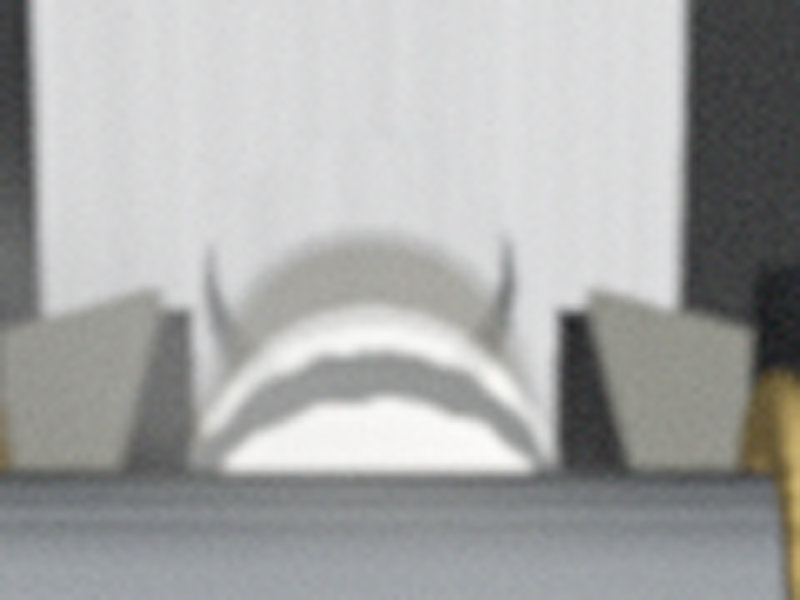

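View pics/s9.png

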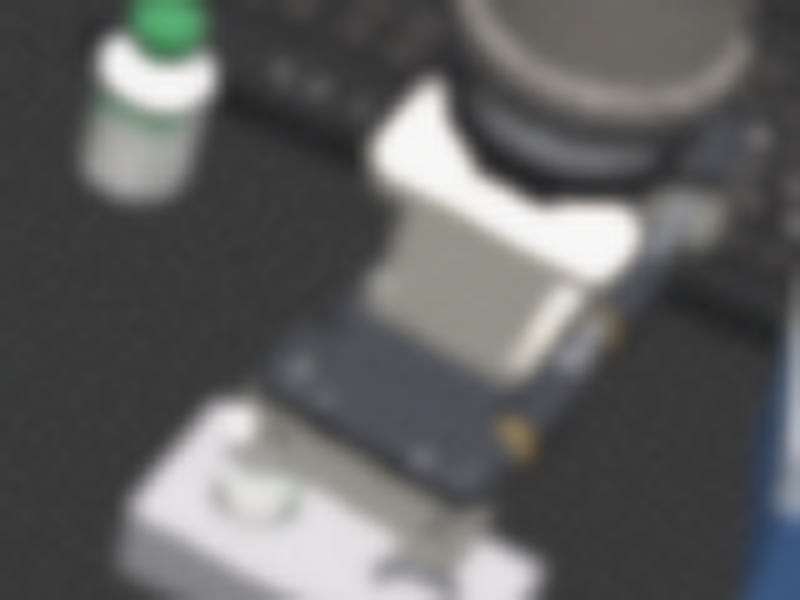

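```bash
python3 - <<'E'
from h import *
np.set_printoptions(precision=4,suppress=True)
w=read_camera("wrist");o=telemetry.observe(); T=o["tool_pos"]; T9=np.load("T9.npy");print(T,T9)
f=lambda x,y:(260+(x+.5)/6.667-.5,190+(y+.5)/6.667-.5)
print("pocket sides",onz(w,f(208,250),.03),onz(w,f(508,250),.03), "pts",[onz(w,f(*p),.03)[:2] for p in [(215,290),(238,345),(500,300)]])
print("vial bottom",onz(w,f(372,230),T[2]-.053)-[0,.0135,0])
print("pred px pocket",proj(w,[.538,-.4248,.03]))
n=(w["image"][120:190,270:370].min(2)>240).astype(np.uint8); k,l,st,ce=cv2.connectedComponentsWithStats(n); i=1+st[1:,4].argmax(); print("neigh",ce[i]+[270,120],st[i],onz(w,ce[i]+[270,120],.064))
E
```

```text
[ 0.538  -0.4228  0.1075] [ 0.5378 -0.4225  0.1067]
pocket sides [ 0.5235 -0.4203  0.03  ] [ 0.5521 -0.4221  0.03  ] pts [array([ 0.5239, -0.4242]), array([ 0.5257, -0.4298]), array([ 0.5511, -0.427 ])]
vial bottom [ 0.5392 -0.4267  0.0545]
pred px pocket [[313.9476 232.5755]]
neigh [313.2988 138.5902] [  18    0   51   42 1784] [ 0.5408 -0.3659  0.064 ]
```

```bash
python3 -m creep '[0,-0.001,0.001,-0.008,0, 0,-0.001,0.0005,-0.008,0, 0,0,0,-0.003,0]'; python3 -m creep '[0,0,0,-0.004,0, 0,0,0,-0.004,0]'
python3 - <<'E'
from h import *
w=read_camera("wrist"); crop(w,"w10",260,190,380,280)
o=telemetry.observe(); print(o["tool_pos"],o["tool_rot"],o["contact_force"])
E
```

```text
time: 18.15
tool_pos: [0.5366, -0.4219, 0.0895]
tool_rot: [3.122, -0.059, 1.513]
contact_force: [-0.1, -0.1, 0.0]
opening: 0.026
time: 18.4
tool_pos: [0.5367, -0.422, 0.0812]
tool_rot: [3.121, -0.059, 1.513]
contact_force: [-0.3, 0.8, 0.1]
opening: 0.0263
w10 6.666666666666667
[ 0.53651079 -0.42181022  0.08058069] [ 3.12184299 -0.05970307  1.51277694] [-1.25514119  0.70916941 -1.18939915]
```

View pics/w10.png

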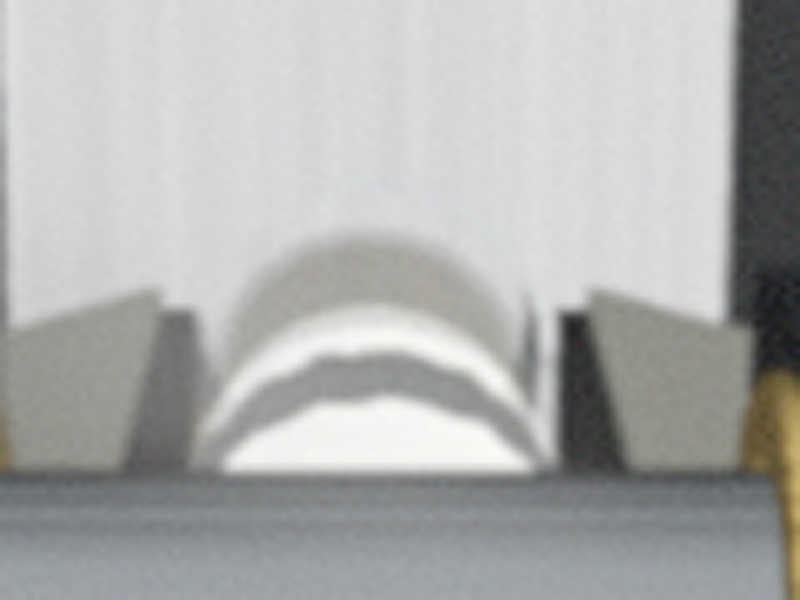

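```bash
python3 -m creep '[0,0,0,-0.003,0, 0,0,0,-0.003,0]'; python3 -m creep '[0,0,0,-0.002,0, 0,0,0,-0.002,0]'
```

```text
time: 18.7
tool_pos: [0.5366, -0.422, 0.0744]
tool_rot: [3.121, -0.059, 1.513]
contact_force: [0.2, 0.5, -0.4]
opening: 0.0256
time: 18.95
tool_pos: [0.5367, -0.4219, 0.0701]
tool_rot: [3.121, -0.059, 1.513]
contact_force: [0.4, 0.6, -0.1]
opening: 0.0258
```

```bash
python3 -m creep '[0,0,0,-0.002,0]'; python3 -m creep '[0,0,0,-0.0015,0]';python3 -m creep '[0,0,0,-0.001,0]'; python3 -m creep '[0,0,0,-0.001,0]'
```

```text
time: 19.08
tool_pos: [0.5367, -0.4219, 0.068]
tool_rot: [3.121, -0.059, 1.513]
contact_force: [-0.4, -0.3, -1.1]
opening: 0.0259
time: 19.2
tool_pos: [0.5366, -0.422, 0.0663]
tool_rot: [3.122, -0.059, 1.513]
contact_force: [0.9, -0.1, -0.3]
opening: 0.0258
time: 19.32
tool_pos: [0.5367, -0.4219, 0.0653]
tool_rot: [3.121, -0.059, 1.513]
contact_force: [-0.0, 0.6, 0.1]
opening: 0.0258
time: 19.45
tool_pos: [0.5367, -0.4221, 0.0644]
tool_rot: [3.121, -0.059, 1.513]
contact_force: [-1.4, -0.6, 4.8]
opening: 0.0261
```

Floor contact came at the expected height, with 4.8 N. I'm releasing and rising.

```bash
python3 -m creep '[0.33,0,0,0,0, 0.36,0,0,0,0, 0.4,0,0,0,0, 0.5,0,0,0,0, 0.5,0,0,0,0]' 10; python3 -m creep '[0.5,0,0,0.01,0, 0.5,0,0,0.02,0, 0.5,0,0,0.04,0, 0.5,0,0,0.05,0, 0.5,0,-0.03,0.04,0, 0.5,-0.03,-0.04,0.02,0, 0.5,-0.03,-0.04,0,0, 0.5,-0.03,-0.02,0,0, 0.5,0,0,0,0]'
python3 - <<'E'
from h import *
w=read_camera("wrist"); cv2.imwrite("pics/w11.png",w["image"][:,:,::-1])
s=read_camera("scene"); crop(s,"s11",330,190,450,280); cv2.imwrite("pics/s11f.png",s["image"][:,:,::-1])
t=read_camera("top"); crop(t,"t11",360,140,480,230)
crop(t,"t11u",140,140,240,245)
o=telemetry.observe(); print(o["tool_pos"],o["contact_force"])
E
```

```text
time: 20.08
tool_pos: [0.5368, -0.4221, 0.0645]
tool_rot: [3.121, -0.059, 1.513]
contact_force: [0.1, 0.1, 0.3]
opening: 0.0456
time: 21.2
tool_pos: [0.4438, -0.554, 0.2579]
tool_rot: [3.117, -0.053, 1.515]
contact_force: [0.4, 0.1, 0.5]
opening: 0.0459
s11 6.666666666666667
t11 6.666666666666667
t11u 5.714285714285714
[ 0.44686291 -0.55150432  0.2573837 ] [0.42029941 0.88412213 0.01462917]
```

View pics/s11.png

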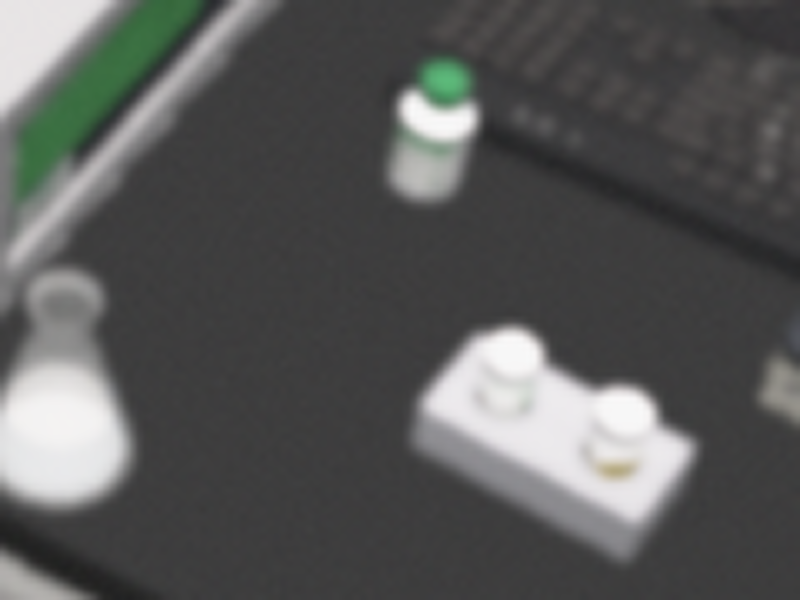

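View pics/t11.png

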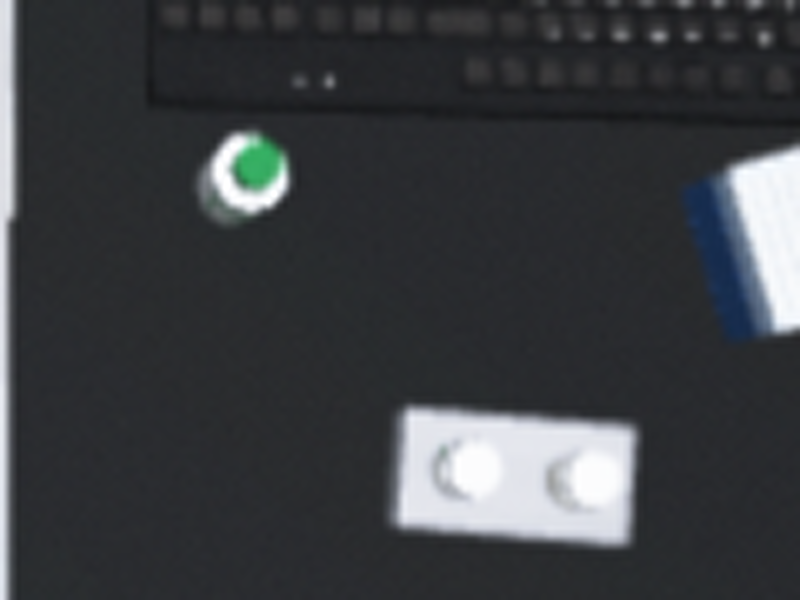

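View pics/w11.png

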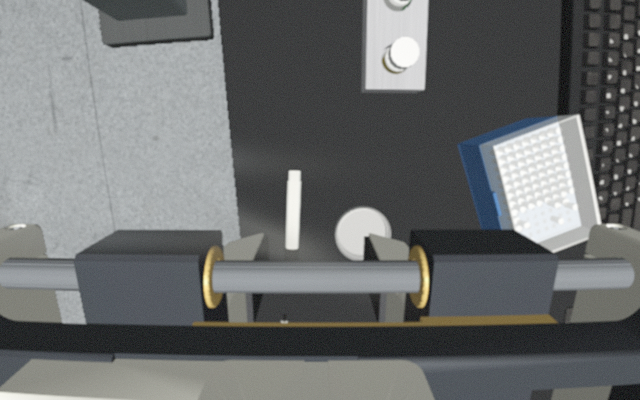

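View pics/t11u.png

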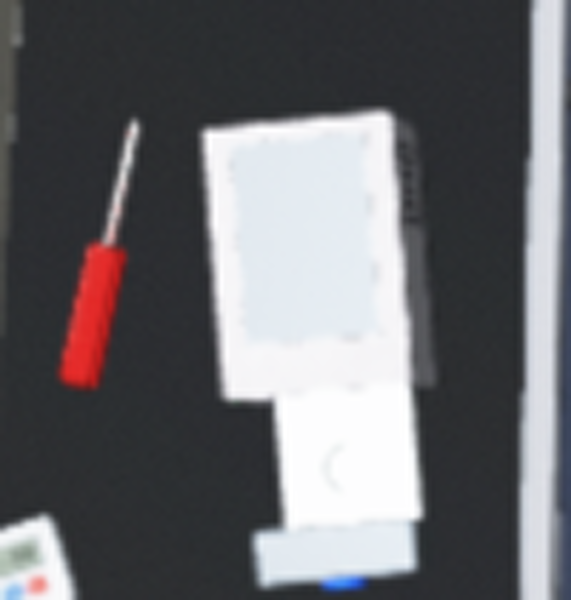

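```bash
python3 - <<'E'
from h import *
np.set_printoptions(precision=4,suppress=True)
t=read_camera("top"); s=read_camera("scene"); w=read_camera("wrist")
def comps(c,x0,y0,x1,y1,th):
    n=(c["image"][y0:y1,x0:x1].min(2)>th).astype(np.uint8); k,l,st,ce=cv2.connectedComponentsWithStats(n)
    return [(ce[i]+[x0,y0],st[i]) for i in range(1,k) if st[i,4]>15]
A=comps(t,415,195,460,225,245); B=comps(s,395,235,435,260,238); W=comps(w,360,20,430,90,245)
for n,c,L in (("t",t,A),("s",s,B),("w",w,W)):
    for p,st in L: print(n,p,st,onz(c,p,.064))
crop(w,"w12",350,0,440,95); crop(s,"s12",385,230,445,275)
o=telemetry.observe(); print(o["qvel"].round(3),o["time"])
E
```

```text
t [431.0811 209.8378] [13 12  7  7 37] [ 0.5405 -0.3642  0.064 ]
t [448.8421 211.2105] [31 13  7  7 38] [ 0.5373 -0.4249  0.064 ]
s [406.1724 242.8966] [ 8  6  7  5 29] [ 0.5378 -0.3639  0.064 ]
s [422.9118 251.4118] [24 14  8  6 34] [ 0.5353 -0.4244  0.064 ]
w [401.6984  55.9841] [ 29  22  26  28 567] [ 0.5373 -0.4258  0.064 ]
w12 6.315789473684211
s12 13.333333333333334
[-0.001  0.003  0.002 -0.001 -0.001 -0.001] 21.5
```

View pics/w12.png

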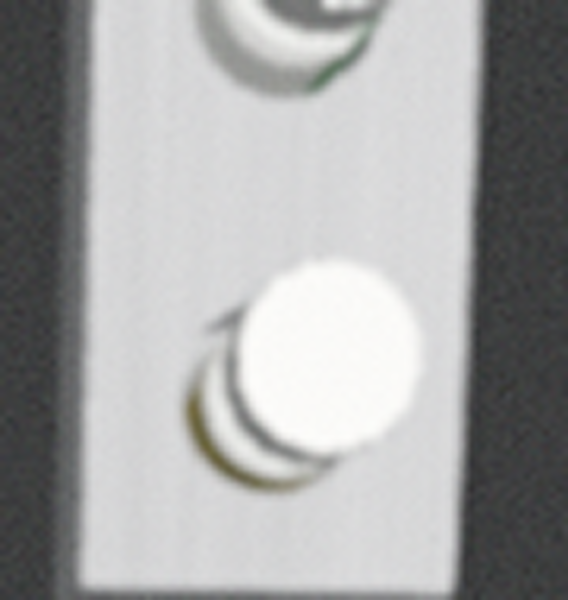

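View pics/s12.png

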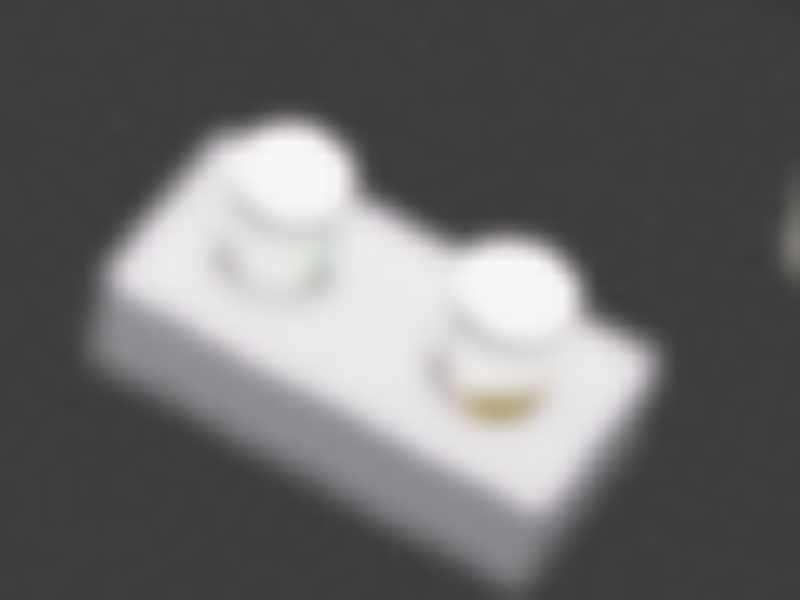

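The final views show both caps level: neighbour at scene (406,243), sample at (423,251). They are 60.8 mm apart at the seated height. The drawer pad is at top (200,242), which matches fully open at (199.8,242.1).

```bash
python3 -c "from cell import workorder; print(workorder.hand_in())"
```

```text
the job is handed in; nothing more can be done
None
```

The drawer was released and is fully open. The vial now stands upright in the empty pocket of the block, and I handed the job in at about 21.5 s.

- **Push:** The latch let go after about 10–12 mm. The highest push force I read was 10.9 N, at the rubber stop, with the 16 N limit never approached in any reading. Force was read once per row, so a brief peak between readings would not show. I backed off about 0.12 m at once, and the drawer sprang open on its own.
- **Placing:** I lowered the vial into the pocket until it touched the floor (4.8 N, at the expected height), then let go and moved the hand clear.
- **Last checks:**
  - The vial's cap is 60.8 mm from the neighbour's, against 60 mm nominal. Top and scene views agree within about 2 mm at the seated height, so the vial looks upright and fully down.
  - The drawer pad is within 0.3 px of where it should be when fully open.
  - The neighbour, buffer and flask looked unmoved by eye; I did not measure the buffer and flask again.
- **What disagreed:**
  - The spring took 8–10 N to move rather than about 6 N.
  - The soft arm tilted about 0.1 rad while pushing and kept part of that tilt. It lay in the plane of the jaws; a later drift of about 0.04 rad leaned the vial slightly before release.
  - The wrist camera read about 2 mm off, so I aligned the vial to the pocket within that one view.

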